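Take the used cartridge out of the purge-air filter

TASK

Squeeze the two snap tabs on the grey filter housing cover together to unclip it, lift it off without forcing the clips, and set it down right way up in the middle of the rubber mat. Then lift the used filter cartridge out of the open housing and set it down upright in the steel parts tray. Drop neither of them, and leave the other things on the table where they are.

Things in the scene. Friction and masses are not known exactly. Their poses are not given: they have to be found in the camera images.
- housing: Fixed aluminium filter housing: open box 120 (x) by 80 (y) by 70 mm high, walls 6 mm, with a capped pipe fitting 28 mm long on its +x end. Origin: centre of its underside. Inside 108 x 68 mm, floor at 8 mm; below 22 mm a recess of 86 x 46 mm holds the cartridge. At the rim, amid each long wall, a lug 28 mm long and 4 mm thick stands 8 mm inward (52 mm between the two).
- cover: Loose grey plastic cover, 130 g, 130 (x) by 90 (y) mm, clipped on the housing, axes parallel to it: a plate whose skirt fits round the housing's rim with 1.5 mm play. Origin: centre of the skirt's lower edge, on which it stands when set down; 57 mm over the housing's origin when clipped on. Plate top at 18 mm; two black snap tabs stand on it side by side, tops at 46 mm.
- tab_grip (a point): Midpoint between the two tabs, 18 mm above the cover's plate and 10 mm below their tops: squeeze here, closing along the cover's y. Each tab is 22 mm wide (x), 4 mm thick; outer faces 44 mm apart, 30 mm when fully squeezed. Keep them squeezed while lifting the cover straight up 15 mm or more; it can be carried by them.
- tab_a (a joint): Inward travel (m) of the tab on the cover's +y side: 0 = out, its hook catching 4 mm under the housing's lug; 0.007 = fully in. It frees the lug beyond about 0.004 to 0.0055. Slides straight in against a spring of 1.2 N at first, 5.4 N fully in.
- tab_b (a joint): The same for the tab on the cover's -y side.
- filter: Loose white filter cartridge, 90 g, in the housing's recess under the cover, axes parallel to the housing's: slab 80 (x) by 42 (y) by 16 mm with pleats on top and, in its middle, an upright grip rib 12 mm thick (x), 36 mm long (y), from 16 to 47 mm above the origin. Origin: centre of its underside, 8 mm above the housing's at the start.
- rib_top (a point): Centre of the top face of the cartridge's grip rib, 15 mm below the housing's rim at the start; the fingers go down inside the housing on both sides of the rib and close along the cartridge's x. Axes as the cartridge.
- mat: Fixed black rubber mat, 190 (x) by 150 (y) by 4 mm thick, flat on the table; the place for the cover. Origin: centre of its underside.
- tray: Fixed shallow open dark steel parts tray, 170 (x) by 130 (y) by 24 mm high, walls 4 mm, inside floor 4 mm above the table; the place for the cartridge. Origin: centre of its underside.
- post_foot: Bystander, to be left alone: loose aluminium post on a round foot, 38 mm across, 42 mm high. Origin: centre of its underside.
- driver: Bystander, to be left alone: loose black-handled screwdriver lying flat, 150 mm long, along its x axis. Origin: under its middle.
- thumb_knob: Bystander, to be left alone: loose steel thumb knob, 34 mm across, 26 mm high. Origin: centre of its underside.
- lens_mount: Bystander, to be left alone: loose black lens mount on a small foot, 34 x 34 x 42 mm. Origin: centre of its underside.
- spacer: Bystander, to be left alone: loose dark steel spacer ring, 40 mm across, 12 mm high. Origin: centre of its underside.
- hex_key: Bystander, to be left alone: loose L-shaped hex key lying flat, 90 x 25 mm, 6 mm thick. Origin: under the middle of its long leg.
Mind the look-alikes: they are no part of the job. Several things have the shape of the mat; the one meant has the colours described above.

How it is judged:
By the outcome, as a careful person would: the job done as asked, in the order asked, and still so for the second after the job is handed in, with the robot touching nothing.
It also fails if it takes over 72 s, if anything falls off the work surface, if the arm or the gripper's body presses on something with over 40 N, if the wrist force passes 120 N, or if a joint passes its speed limit or range.

ROBOT

A 6-joint arm with a two-finger parallel gripper is mounted at the origin on the work surface. World frame = base frame: x ahead of the robot, y to its left, z up, the work surface at z = 0. Lengths are in m, angles in rad, forces in N, time in s.
With the tool pointing down it reaches from about 0.35 to 0.775 m from the base axis. Payload 7.3 kg.
Tool frame: the origin (TCP) lies on the front face of the gripper's body, between the roots of the fingers; the fingertips stand 66 mm ahead of it and the grasp point (between the pads) lies 47 mm ahead of it; z points along the fingers, y is the direction in which the jaws open and shut (so a half turn about z gives the same grasp; the last joint's range is limited). The gripper opens to 92 mm and grips with 3 to 60 N. Pads are 19 mm wide; open, the fingers measure 130 mm over their backs; the gripper's body (75 mm by 190 mm) begins 47 mm behind the grasp point.
Start: joints at [-1.353, 0.342, 1.524, -0, 1.275, -0.146], TCP at [0.187, -0.491, 0.292] pointing down, gripper open.
Joint ranges: [-2.53, 2.53], [-0.77, 2.02], [0.04, 2.7], [-1, 4.14], [0.28, 2.66], [-3.11, 3.11]. Speed limits (rad/s): [2.57, 2.57, 3.14, 3.14, 3.14, 3.14].

INTERFACE

Orientations are given as [roll, pitch, yaw] about the fixed x, y, z axes, in that order (R = Rz(yaw) Ry(pitch) Rx(roll)).
In Python, from cell import observe, read_camera, hand_in, search_frame, tip_of gives the robot as it stands. The module is installed in compiled form; this text tells all that it offers.
- The arm moves only by the tool apply_moves, never from a script. Its argument "motion" is a list of rows, each an object with "offset": the shift along the tool's x, y, z in mm, a list of three; "rotation": the turn, a rotation vector about the tool's x, y, z in rad, a list of three. In form: [{"offset": [x, y, z], "rotation": [rx, ry, rz]}, ...]. A call has 1 to 12 rows; each row shifts and turns the pose as measured when the row begins, along the tool's axes as they then stand; what a row does not reach is not made up. A row lasts 1/12 s, in which the tool goes at most 41.7 mm and 7.16 degrees, less where a joint would pass 70% of its speed; a pose out of reach is approached as far as the arm can. A call with a gripper value outside its range is refused whole. "grip" is the closure, from 0 (fully open) to 1 (shut), set as the call begins (left out, the last holds). The fingers move at their own pace and stop on an object; "grip_force" is the grip in N (left out, the last holds). Time passes only in rows, so rows that do not move let the fingers close. It gives the time, the measured TCP pose, the force and the opening at its end, in the units of the state.
- observe(): the state, without advancing time (a new reading comes with each control period).
- read_camera(name): name is "scene" or "top"; returns a dict with "img" (384x512x3 uint8, red, green, blue), "camera_matrix" (3x3 intrinsics, pixels), "D" ([k1, k2, p1, p2, k3] as OpenCV has them; the pictures are not rectified), "R" (3x3) and "t" (3): a world point X has camera coordinates R X + t. Camera axes: x right, y down, z forward; pixel columns grow to the right and rows downward; lengths in m; the calibration is good to about 2 mm. A picture is of the moment at which its call begins. There is no depth.
- hand_in(): hands the job in, once; it reports no verdict.
Trained networks look in a picture, given as the dict that the camera call returned (one of the last four; its "shot" number tells which), for a name from the list of things; names that differ only in an ending like _2 or _b are one class to them, and where a whole thing is asked for, a point or a joint stands for the part that bears it (a point fixed in the world has none). Each returns a list of dicts, best first, with "score" (0 to 1); they miss things now and then, are a little off and sometimes report something else, mostly with a low value. They report only what shows in the picture. A call takes as long as a camera call. They do not tell look-alikes from the thing itself.
- search_frame(query, picture): "location" ([x, y, z] in m, in world coordinates, good to about 4 mm: the middle of the surface that is visible of it).
- tip_of(query, picture): "location" ([x, y, z] in m, in world coordinates, good to about 4 mm: a listed point, or the origin of a listed thing).
The state is a dict: "time": time; "qpos": joint angles; "qvel": joint speeds; "joint_efforts": joint torques, N m; "tool_pos": TCP position; "tool_rot": TCP orientation; "contact_force": force on the tool from outside, world axes, zero at the start; "torque": the same for the moment, N m; "opening": finger opening in m.
Only numpy, scipy, OpenCV 4.12 (cv2) and the standard library are available. Lean on these libraries where they do the work, as an engineer would, in place of code of your own. Each camera call takes 0.05 s, during which the arm holds its last target.

## Working session

There is one attempt and no reset: what is moved stays moved. The work goes in short steps, Python scripts to look and compute and a tool call to move; the robot and the scene stay as the last step left them, time stands still between calls to the robot, and variables do not carry over. Pictures are saved under pics/ and viewed, and the job is handed in when it is done.

Besides the shell and the picture viewer there is one more tool, called after ">>>" as name(argument=value, ...) on one line, values as JSON. apply_moves: Moves the arm, as the interface text tells. Its arguments: {"type":"object","properties":{"motion":{"type":"array"},"grip":{"type":"number"},"grip_force":{"type":"number"}},"required":["motion"]}

```bash
mkdir -p pics; cat > h.py <<'E'
import numpy as np,cv2
from cell import *
def snap(cam,name):
    p=read_camera(cam); cv2.imwrite(f'pics/{name}.png',cv2.cvtColor(p['img'],cv2.COLOR_RGB2BGR)); return p
E
python3 - <<'E'
from h import *
print(observe())
for c in('scene','top'):
    p=snap(c,c+'0'); print(c,p['t'],p['R'])
    for q in ['housing','cover','tab_grip','tab_a','filter','mat','tray']:
        for f in (tip_of,search_frame):
            try: print(q,f.__name__,[(np.round(d['location'],4),round(d['score'],2)) for d in f(q,p)][:5])
            except Exception as e: print(q,e)
E
```

```text
{'time': 0.0, 'qpos': array([-1.35301133e+00,  3.42734659e-01,  1.52500089e+00, -1.12940161e-05,
        1.27539523e+00, -1.46020952e-01]), 'qvel': array([ 7.17306300e-04, -4.98060793e-05, -2.28392236e-03,  6.34563247e-05,
       -1.67879490e-04, -6.06782142e-04]), 'joint_efforts': array([-3.32038595e-03, -4.31248498e+01, -2.44220906e+01,  7.13252812e-02,
        5.60352893e-02, -1.56953715e-04]), 'tool_pos': array([ 0.18675518, -0.49033968,  0.29154432]), 'tool_rot': array([-3.14006932e+00, -2.13116834e-04,  3.63809085e-01]), 'contact_force': array([0.58512529, 0.82531903, 0.36952114]), 'torque': array([ 0.02274032,  0.04307987, -0.05442341]), 'opening': 0.09147755212810113}
scene [ 0.28166208 -0.20247131  1.73728226] [[-0.51384696  0.85758287  0.02264788]
 [ 0.54872846  0.34885127 -0.75973671]
 [-0.65943793 -0.37796086 -0.64983629]]
housing call []
housing call [(array([0.6702, 0.0316, 0.0332]), 0.74)]
cover call []
cover call [(array([0.6216, 0.01  , 0.075 ]), 0.64)]
tab_grip call [(array([0.6094, 0.002 , 0.0895]), 0.75)]
tab_grip call [(array([0.621 , 0.0108, 0.0713]), 0.74)]
tab
[... 919 characters left out ...]
y([0.6047, 0.0054, 0.0926]), 0.66)]
tab_grip call [(array([0.6038, 0.0057, 0.077 ]), 0.67)]
tab_a it knows: cover, driver, filter, hex_key, housing, lens_mount, mat, post_foot, rib_top, spacer, tab_grip, thumb_knob, tray
tab_a call [(array([0.6079, 0.0048, 0.0763]), 0.73)]
filter call []
filter call []
mat call [(array([ 0.2632, -0.3942,  0.0026]), 0.88), (array([ 3.571e-01, -5.200e-03, -3.000e-04]), 0.86), (array([ 0.5311, -0.3038,  0.0016]), 0.78)]
mat call [(array([ 0.5277, -0.3053,  0.0052]), 0.98), (array([ 0.3539, -0.0047,  0.0052]), 0.76), (array([ 0.2614, -0.3952,  0.0041]), 0.66)]
tray call [(array([0.5141, 0.354 , 0.0011]), 0.79)]
tray call [(array([0.5165, 0.3613, 0.0066]), 0.61)]
```

View pics/scene0.png

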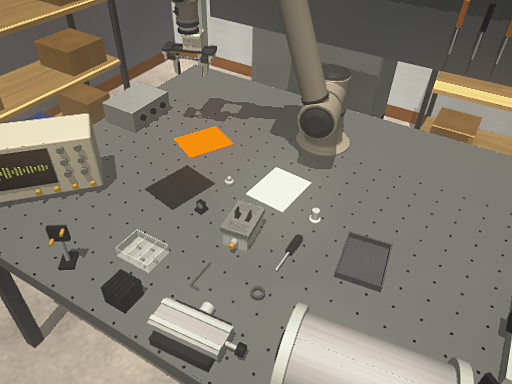

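View pics/top0.png

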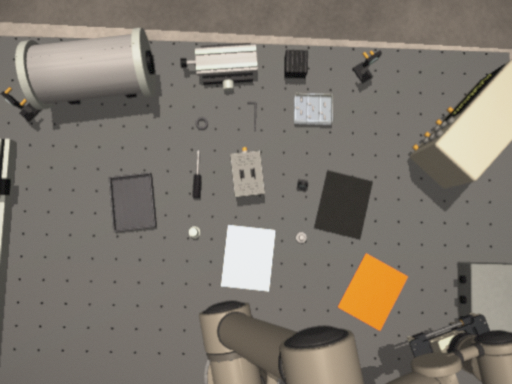

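The black mat is at about top pixel (344,205), the tray at (133,203), and the cover at (248,173) with its pipe fitting towards the top of the picture (+x). Next I refine the poses.

```bash
cat >> h.py <<'E'
def back(p,uv,z):
    K=np.array(p['camera_matrix']);D=np.array(p['D'],float);R=np.array(p['R']);t=np.array(p['t'])
    n=cv2.undistortPoints(np.array(uv,float).reshape(-1,1,2),K,D).reshape(-1,2)
    d=np.c_[n,np.ones(len(n))]@R; c=-R.T@t
    return c+d*((z-c[2])/d[:,2])[:,None]
def proj(p,X):
    return cv2.projectPoints(np.array(X,float).reshape(-1,1,3),cv2.Rodrigues(np.array(p['R']))[0],np.array(p['t']),np.array(p['camera_matrix']),np.array(p['D'],float))[0].reshape(-1,2)
def crop(p,name,x0,y0,w,h,s,pts=None):
    im=cv2.cvtColor(p['img'],cv2.COLOR_RGB2BGR)[y0:y0+h,x0:x0+w]
    im=cv2.resize(im,None,fx=s,fy=s,interpolation=cv2.INTER_CUBIC)
    for q in ([] if pts is None else pts):
        q=np.array(q).reshape(-1,2); cv2.polylines(im,[np.int32(((q-[x0,y0]+.5)*s))],True,(0,255,0),1)
    cv2.imwrite(f'pics/{name}.png',im)
def rect(x,y,yaw,a,b,z):
    c,s=np.cos(yaw),np.sin(yaw); q=np.array([[a,b],[-a,b],[-a,-b],[a,-b]])/2
    return np.c_[q@np.array([[c,s],[-s,c]])+[x,y],np.full(4,z)]
E
python3 - <<'E'
from h import *
p=read_camera('top')
im=p['img'].astype(int); g=im.mean(2)
def fit(name,mask,win,z):
    m=np.zeros(mask.shape,np.uint8);x0,y0,x1,y1=win;m[y0:y1,x0:x1]=mask[y0:y1,x0:x1]
    cs,_=cv2.findContours(m,cv2.RETR_EXTERNAL,cv2.CHAIN_APPROX_NONE)
    c=max(cs,key=cv2.contourArea); W=back(p,c.reshape(-1,2),z)
    r=cv2.minAreaRect((W[:,:2]*1000).astype(np.float32)); print(name,r)
fit('mat',g<32,(305,160,385,250),.004)
fit('tray',g<50,(100,165,165,240),.024)
fit('cover',g>95,(225,152,272,205),.075)
print(g[205,300:390:5],g[203,100:166:4],g[185,220:280:3])
crop(p,'c1',215,135,70,75,8); crop(p,'c2',300,160,90,90,6)
E
```

```text
Traceback (most recent call last):
ValueError: max() iterable argument is empty
```

```bash

python3 - <<'E'
from h import *
p=read_camera('top')
im=p['img'].astype(int); g=im.mean(2)
print(g[205,300:390:5].astype(int),g[203,100:166:4].astype(int),g[185,220:280:3].astype(int))
def fit(name,mask,win,z):
    m=np.zeros(mask.shape,np.uint8);x0,y0,x1,y1=win;m[y0:y1,x0:x1]=mask[y0:y1,x0:x1]
    cs,_=cv2.findContours(m,cv2.RETR_EXTERNAL,cv2.CHAIN_APPROX_NONE)
    c=max(cs,key=cv2.contourArea); W=back(p,c.reshape(-1,2),z)
    r=cv2.minAreaRect((W[:,:2]*1000).astype(np.float32)); print(name,r)
crop(p,'c1',215,135,70,75,8); crop(p,'c2',300,160,90,90,6)
for t in (38,42,46): fit('mat',g<t,(305,160,385,250),.004)
for t in (85,95): fit('cover',g>t,(225,152,272,205),.075)
E
```

```text
[117 118 118 118  55  49  48  51  49  47  49  49  47  50 118 117 117 116] [118 117 116  72  99 102  99  99  99  99 102 101  99  97 117 119 117] [117 117 119 118 115 166 159 158 163 158 162 165 146 165 168 121 118 119
 119 118]
mat ((585.38134765625, -183.8340606689453), (0.0, 0.0), 0.0)
mat ((586.922119140625, -182.24612426757812), (3.17533016204834, 3.1626029014587402), 1.7197036743164062)
mat ((586.9429321289062, -182.22561645507812), (9.526880264282227, 3.162372589111328), 0.9922468662261963)
cover ((593.425048828125, -0.832275390625), (156.89077758789062, 138.39569091796875), 1.7770169973373413)
cover ((593.425048828125, -0.832275390625), (156.89077758789062, 138.39569091796875), 1.7770169973373413)
```

View pics/c1.png

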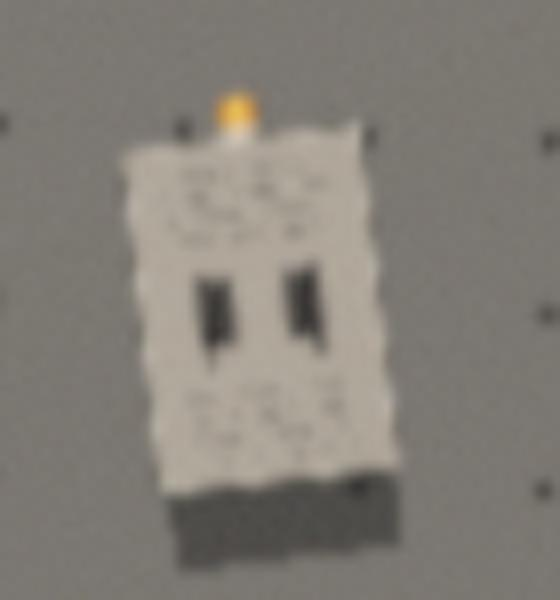

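The cover's plate shows as a light rectangle, corners at about (231,154), (259,150), (264,193), (235,196); the tabs are at about (242,174) and (253,173).

```bash
cat >> h.py <<'E'
def fit(p,name,mask,win,z):
    m=np.zeros(mask.shape,np.uint8);x0,y0,x1,y1=win;m[y0:y1,x0:x1]=mask[y0:y1,x0:x1]
    m=cv2.morphologyEx(m,cv2.MORPH_OPEN,np.ones((3,3),np.uint8))
    cs,_=cv2.findContours(m,cv2.RETR_EXTERNAL,cv2.CHAIN_APPROX_NONE)
    c=max(cs,key=cv2.contourArea); 
    W=back(p,c.reshape(-1,2),z)
    r=cv2.minAreaRect((W[:,:2]*1000).astype(np.float32)); 
    M=cv2.moments((W[:,:2]*1000).astype(np.float32)); print(name,np.round(r[0],1),np.round(r[1],1),round(r[2],2),'cent',round(M['m10']/M['m00'],1),round(M['m01']/M['m00'],1))
    th=.5*np.degrees(np.arctan2(2*M['mu11'],M['mu20']-M['mu02'])); print('  axis deg',round(th,2))
    return r
E
python3 - <<'E'
from h import *
p=read_camera('top')
im=p['img'].astype(int); g=im.mean(2)
fit(p,'mat',g<85,(305,160,385,250),.004)
for t in(109,112): fit(p,'tray',g<t,(100,165,165,240),.024)
for t in (135,142): fit(p,'cover',g>t,(225,145,272,205),.075)
r=rect(.609,.0045,np.deg2rad(5.5),.13,.09,.075)
t1=rect(.609,.0045,np.deg2rad(5.5),.022,.044,.103)
ma=rect(.531,-.303,np.deg2rad(-12),.19,.15,.004)
tr=rect(.515,.356,np.deg2rad(3),.17,.13,.024)
crop(p,'c1',215,135,70,75,8,[proj(p,r),proj(p,t1)]); crop(p,'c2',300,160,90,90,6,[proj(p,ma)]); crop(p,'c3',95,160,80,90,6,[proj(p,tr)])
a=[cv2.imread(f'pics/c{i}.png') for i in(1,2,3)]
cv2.imwrite('pics/c4.png',cv2.resize(np.hstack([cv2.copyMakeBorder(x,0,600-x.shape[0],0,0,0) for x in a]),(795,300)))
p=read_camera('scene');crop(p,'c5',205,190,75,75,8,[proj(p,r),proj(p,t1)])
E
```

```text
mat [ 528.1 -301.8] [149.7 189.8] 77.89 cent 528.0 -301.8
  axis deg -11.83
tray [512.8 352.7] [200.5 139.5] 8.26 cent 512.5 352.4
  axis deg 7.47
tray [512.8 352.6] [200.  140.4] 8.55 cent 512.6 352.7
  axis deg 7.73
cover [615.    3.9] [145.6  89.6] 8.2 cent 609.3 3.0
  axis deg 7.94
cover [614.6   3.8] [140.2  89.1] 8.19 cent 609.5 3.2
  axis deg 7.99
```

View pics/c4.png

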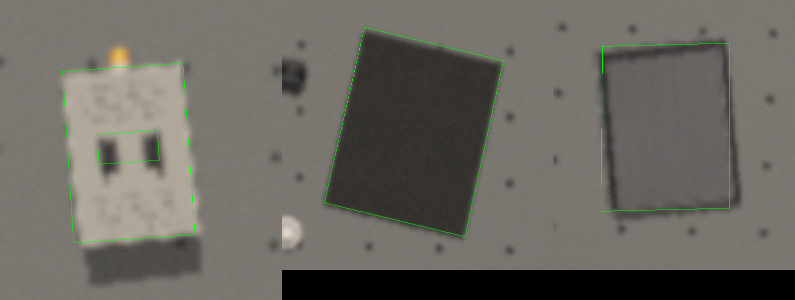

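View pics/c5.png

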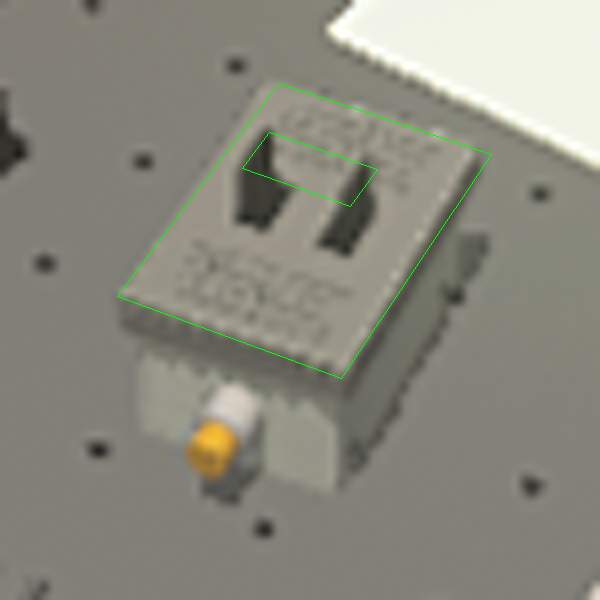

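```bash

python3 - <<'E'
from h import *
from scipy.optimize import least_squares
p=read_camera('top');q=read_camera('scene')
def lines(p): return p['img'].astype(np.float32).mean(2)
# edge-fit: maximise gradient across rectangle edges by contrast (inside-outside)
def score(p,x,y,yaw,a,b,z,sgn):
    g=cv2.GaussianBlur(p['img'].astype(np.float32).mean(2),(0,0),.7); s=0
    s1=[];
    for d,w in((-.004,1),(.004,-1)):
        r=rect(x,y,yaw,a+2*d,b+2*d,z)
        pts=np.concatenate([np.linspace(r[i],r[(i+1)%4],60)[4:-4] for i in range(4)])
        uv=proj(p,pts).astype(np.float32)
        s1.append(w*cv2.remap(g,uv[:,:1],uv[:,1:],cv2.INTER_LINEAR).ravel())
    return sgn*np.mean(np.sum(s1,0))
from scipy.optimize import minimize
for nm,x0,a,b,z,sg,ps in [('cover',(.608,.0035,.137),.13,.09,.075,1,[p]),('coverscene',(.608,.0035,.137),.13,.09,.075,1,[q]),('cover2',(.608,.0035,.137),.13,.09,.075,1,[p,q]),('mat',(.528,-.302,-.207),.19,.15,.004,-1,[p,q]),('tray',(.513,.353,.1),.17,.13,.024,-1,[p,q])]:
    f=lambda v:-sum(score(P,v[0]/100,v[1]/100,v[2],a,b,z,sg) for P in ps)
    r=minimize(f,[x0[0]*100,x0[1]*100,x0[2]],method='Nelder-Mead',options=dict(initial_simplex=np.array([[x0[0]*100,x0[1]*100,x0[2]]]+[[x0[0]*100+(i==0)*.5,x0[1]*100+(i==1)*.5,x0[2]+(i==2)*.05] for i in range(3)])))
    print(nm,r.x*[10,10,57.3],r.fun)
    if nm=='cover2': v=r.x
    if nm=='tray': vt=r.x
x,y,w=v[0]/100,v[1]/100,v[2]
r=[rect(x,y,w,.13,.09,.075),rect(x,y,w,.022,.044,.103),rect(x,y,w,.12,.08,0)]
for P,n,o in((p,'d1',(215,135)),(q,'d2',(205,190))): crop(P,n,*o,75,75,8,[proj(P,k) for k in r])
crop(p,'d3',95,160,75,75,8,[proj(p,rect(vt[0]/100,vt[1]/100,vt[2],.17,.13,.024)),proj(p,rect(vt[0]/100,vt[1]/100,vt[2],.162,.122,.004))])
cv2.imwrite('pics/d4.png',cv2.resize(np.hstack([cv2.imread(f'pics/d{i}.png') for i in(1,2,3)]),(795,265)))
E
```

```text
cover [607.87022656   2.5612946    8.1579883 ] -43.98411178588867
coverscene [607.71583476   1.56728234   8.26423023] -30.499370574951172
cover2 [607.72232399   1.99781581   8.25015643] -74.022705078125
mat [ 528.51766219 -301.98270308  -12.18655631] -90.84593200683594
tray [511.9235982  353.90580026   8.12624882] -42.46179962158203
```

View pics/d4.png

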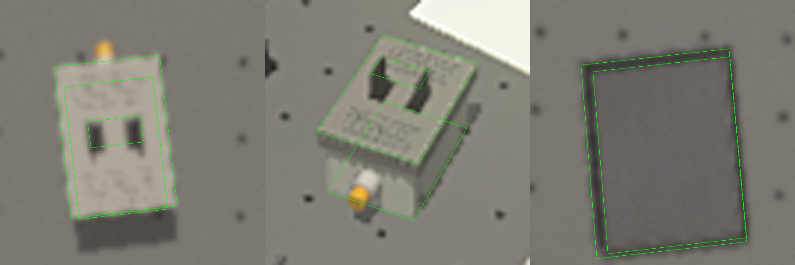

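```bash
cat > go.py <<'E'
import sys
from h import *
from scipy.spatial.transform import Rotation as Rn
# go.py x y z yaw  -> remaining offset in tool axes (mm), rotation vec
o=observe();R=Rn.from_euler('xyz',o['tool_rot'])
def rem(x,y,z,yaw):
    T=Rn.from_euler('xyz',[np.pi,0,yaw])
    d=R.inv().apply(np.array([x,y,z])-o['tool_pos'])*1000
    return d.round(1),(R.inv()*T).as_rotvec().round(4), T.inv().apply(np.array([x,y,z])-o['tool_pos']).round(4)*1000
if __name__=='__main__':
    print('off,rot,off-in-target-axes',*rem(*map(float,sys.argv[1:5])))
    print('t',o['time'],'pos',o['tool_pos'].round(4),o['tool_rot'].round(4),'F',o['contact_force'].round(1),'op',round(o['opening'],4))
E
python3 go.py .6077 .0022 .20 .144
```

```text
off,rot,off-in-target-axes [ 568.7 -310.8   92.2] [1.000e-04 0.000e+00 2.198e-01] [ 487.2 -427.4   92.2]
t 1.7 pos [ 0.1868 -0.4907  0.2922] [3.1415 0.     0.3638] F [ 0.9 -0.1 -0. ] op 0.0918
```

>>> apply_moves(motion=[{"offset": [30,-18,0],"rotation": [0,0,0.11]},{"offset": [30,-21,0],"rotation": [0,0,0.11]},{"offset": [30,-27,0],"rotation": [0,0,0]},{"offset": [30,-27,0],"rotation": [0,0,0]},{"offset": [30,-27,0],"rotation": [0,0,0]},{"offset": [30,-27,0],"rotation": [0,0,0]},{"offset": [30,-27,0],"rotation": [0,0,0]},{"offset": [30,-27,0],"rotation": [0,0,0]},{"offset": [30,-27,0],"rotation": [0,0,0]},{"offset": [30,-27,0],"rotation": [0,0,0]},{"offset": [30,-27,0],"rotation": [0,0,0]},{"offset": [30,-27,0],"rotation": [0,0,0]}], grip=0)

```text
time: 2.7
tool_pos: [0.4999, -0.1218, 0.2917]
tool_rot: [3.135, -0.002, 0.12]
contact_force: [0.7, -1.0, 0.3]
opening: 0.0919
```

```bash
python3 go.py .6077 .0022 .20 .144
```

```text
off,rot,off-in-target-axes [ 121.7 -110.8   91.3] [ 0.0062 -0.0016 -0.0244] [ 124.5 -107.3   91.7]
t 2.7 pos [ 0.4999 -0.1218  0.2917] [ 3.1354e+00 -1.6000e-03  1.1960e-01] F [ 0.7 -1.   0.3] op 0.0919
```

>>> apply_moves(motion=[{"offset": [26,-23,10],"rotation": [0,0,0]},{"offset": [26,-23,20],"rotation": [0,0,0]},{"offset": [26,-23,20],"rotation": [0,0,-0.02]},{"offset": [22,-20,20],"rotation": [0,0,0]},{"offset": [15,-12,12],"rotation": [0,0,0]},{"offset": [0,0,0],"rotation": [0,0,0]}])

```text
time: 3.2
tool_pos: [0.6104, 0.0061, 0.2074]
tool_rot: [3.134, -0.009, 0.149]
contact_force: [-0.9, -0.1, -0.5]
opening: 0.0921
```

```bash
python3 go.py .6077 .0022 .146 .144
```

```text
off,rot,off-in-target-axes [-3.8  3.  61.4] [ 0.008  -0.0092  0.0047] [-3.3  3.5 61.4]
t 3.2 pos [0.6104 0.0061 0.2074] [ 3.1335 -0.0092  0.1487] F [-0.9 -0.1 -0.5] op 0.0921
```

>>> apply_moves(motion=[{"offset": [-3.3,3.5,10],"rotation": [0.008,-0.009,0.005]},{"offset": [0,0,20],"rotation": [0,0,0]},{"offset": [0,0,18],"rotation": [0,0,0]},{"offset": [0,0,8],"rotation": [0,0,0]},{"offset": [0,0,0],"rotation": [0,0,0]}])

```text
time: 3.62
tool_pos: [0.6063, -0.0004, 0.1489]
tool_rot: [-3.141, 0.002, 0.143]
contact_force: [-0.6, 0.9, 0.0]
opening: 0.0916
```

```bash
python3 go.py .6077 .0022 .145 .144; python3 -c "
from h import *
crop(read_camera('scene'),'e1',190,150,100,100,6)"
```

```text
off,rot,off-in-target-axes [ 1.8 -2.4  3.9] [-0.0005  0.0018 -0.0008] [ 1.8 -2.4  3.9]
t 3.6167 pos [ 6.063e-01 -4.000e-04  1.489e-01] [-3.1411e+00  1.8000e-03  1.4320e-01] F [-0.6  0.9  0. ] op 0.0916
```

View pics/e1.png

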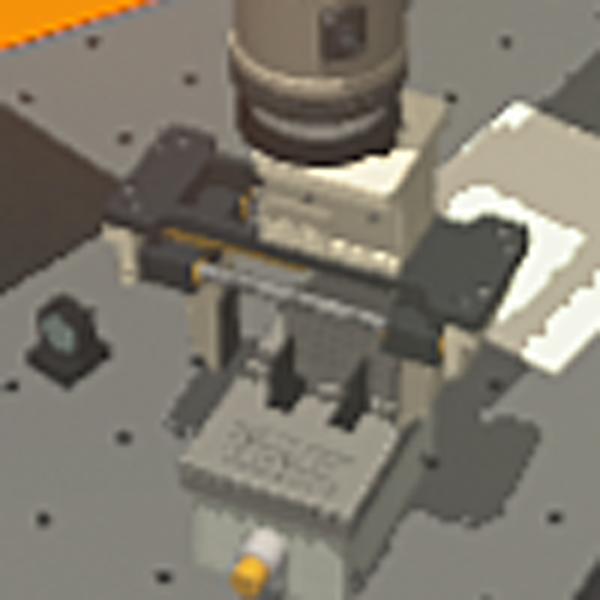

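The fingers straddle both tabs, which show at about crop pixels (285,380) and (350,400).

>>> apply_moves(motion=[{"offset": [1.8,-2.4,3.9],"rotation": [0,0,0]},{"offset": [0,0,0],"rotation": [0,0,0]},{"offset": [0,0,0],"rotation": [0,0,0]},{"offset": [0,0,0],"rotation": [0,0,0]},{"offset": [0,0,0],"rotation": [0,0,0]},{"offset": [0,0,0],"rotation": [0,0,0]}], grip=0.48, grip_force=15)

```text
time: 4.17
tool_pos: [0.6097, 0.0003, 0.1506]
tool_rot: [3.14, -0.006, 0.141]
contact_force: [0.1, -0.4, -0.3]
opening: 0.0566
```

```bash
for i in 1 2 3; do python3 go.py .6077 .0022 .145 .144; done
```

```text
off,rot,off-in-target-axes [-1.7 -2.2  5.6] [ 0.0018 -0.0064 -0.0033] [-1.7 -2.1  5.6]
t 4.1667 pos [6.097e-01 3.000e-04 1.506e-01] [ 3.1398 -0.0064  0.1407] F [ 0.1 -0.4 -0.3] op 0.0566
off,rot,off-in-target-axes [-1.7 -2.2  5.6] [ 0.0018 -0.0064 -0.0033] [-1.7 -2.1  5.6]
t 4.1667 pos [6.097e-01 3.000e-04 1.506e-01] [ 3.1398 -0.0064  0.1407] F [ 0.1 -0.4 -0.3] op 0.0566
off,rot,off-in-target-axes [-1.7 -2.2  5.6] [ 0.0018 -0.0064 -0.0033] [-1.7 -2.1  5.6]
t 4.1667 pos [6.097e-01 3.000e-04 1.506e-01] [ 3.1398 -0.0064  0.1407] F [ 0.1 -0.4 -0.3] op 0.0566
```

```bash
python3 - <<'E'
from h import *
P=[]
for i in range(10):
    read_camera('top');o=observe();P.append(np.r_[o['tool_pos']*1000,o['tool_rot']*1000,o['contact_force']])
P=np.array(P);P[:,3]%=6283.2
print(P.round(1)); print(P.mean(0).round(2),P.std(0).round(2))
E
```

```text
[[ 6.0970e+02  3.0000e-01  1.5060e+02  3.1398e+03 -6.5000e+00  1.4070e+02
   5.0000e-01 -8.0000e-01 -5.0000e-01]
 [ 6.0960e+02  3.0000e-01  1.5050e+02  3.1399e+03 -6.2000e+00  1.4070e+02
  -0.0000e+00  9.0000e-01  4.0000e-01]
 [ 6.0960e+02  5.0000e-01  1.5030e+02  3.1402e+03 -5.9000e+00  1.4070e+02
  -4.0000e-01  5.0000e-01  1.2000e+00]
 [ 6.0950e+02  5.0000e-01  1.5020e+02  3.1403e+03 -5.7000e+00  1.4070e+02
   9.0000e-01  1.1000e+00  2.0000e-01]
 [ 6.0950e+02  5.0000e-01  1.5010e+02  3.1404e+03 -5.6000e+00  1.4070e+02
  -4.0000e-01  9.0000e-01  1.4000e+00]
 [ 6.0950e+02  5.0000e-01  1.5010e+02  3.1403e+03 -5.6000e+00  1.4070e+02
   1.0000e-01  8.0000e-01  7.0000e-01]
 [ 6.0950e+02  5.0000e-01  1.5000e+02  3.1403e+03 -5.5000e+00  1.4070e+02
   2.0000e-01  1.8000e+00  1.0000e+00]
 [ 6.0940e+02  5.0000e-01  1.5000e+02  3.1402e+03 -5.4000e+00  1.4080e+02
  -6.0000e-01  1.2000e+00  4.0000e-01]
 [ 6.0940e+02  4.0000e-01  1.5000e+02  3.1402e+03 -5.3000e+00  1.4070e+02
   0.0000e+00  1.2000e+00  1.7000e+00]
 [ 6.0950e+02  4.0000e-01  1.5000e+02  3.1402e+03 -5.4000e+00  1.4070e+02
  -8.0000e-01  1.2000e+00  1.2000e+00]]
[ 6.09520e+02  4.50000e-01  1.50180e+02  3.14018e+03 -5.71000e+00
  1.40710e+02 -5.00000e-02  8.80000e-01  7.60000e-01] [0.09 0.07 0.21 0.19 0.38 0.03 0.47 0.64 0.62]
```

>>> apply_moves(motion=[{"offset": [-1.8,-1.7,3],"rotation": [0,-0.0055,0.003]},{"offset": [0,0,2],"rotation": [0,0,0]}])

```text
time: 4.83
tool_pos: [0.6074, 0.0016, 0.145]
tool_rot: [3.14, 0.0, 0.137]
contact_force: [-0.6, -0.8, -0.4]
opening: 0.0481
```

```bash
cat > settle.py <<'E'
import sys
from cell import read_camera
for i in range(3): read_camera('top')
E
python3 settle.py; python3 go.py .6077 .0022 .145 .144
```

```text
off,rot,off-in-target-axes [ 0.1 -0.7  0. ] [ 0.002  -0.0003 -0.0066] [ 0.1 -0.7  0. ]
t 4.9833 pos [0.6077 0.0014 0.145 ] [ 3.1396e+00 -3.0000e-04  1.3740e-01] F [ 0.1 -0.2  0.2] op 0.0478
```

Well placed. I squeeze partway and feel the side force, which tells of any offset.

>>> apply_moves(motion=[{"offset": [0,-0.7,0],"rotation": [0,0,-0.0066]},{"offset": [0,0,0],"rotation": [0,0,0]}], grip=0.57)

```text
time: 5.15
tool_pos: [0.6076, 0.002, 0.1449]
tool_rot: [3.139, -0.0, 0.145]
contact_force: [0.1, 0.4, -0.1]
opening: 0.0407
```

```bash
python3 settle.py; python3 settle.py;python3 go.py .6077 .0022 .145 .144
```

```text
off,rot,off-in-target-axes [ 0.1 -0.2 -0. ] [ 0.0022 -0.0003  0.0001] [ 0.1 -0.2 -0. ]
t 5.45 pos [0.6076 0.002  0.145 ] [ 3.1394e+00 -3.0000e-04  1.4410e-01] F [0.6 0.8 0. ] op 0.0398
```

>>> apply_moves(motion=[{"offset": [0,0,0],"rotation": [0,0,0]},{"offset": [0,0,0],"rotation": [0,0,0]},{"offset": [0,0,0],"rotation": [0,0,0]}], grip=0.75, grip_force=18)

```text
time: 5.7
tool_pos: [0.6077, 0.002, 0.1451]
tool_rot: [3.139, -0.0, 0.144]
contact_force: [-0.2, 0.2, 0.8]
opening: 0.0288
```

```bash
python3 settle.py; python3 settle.py;python3 go.py .6077 .0022 .145 .144
```

```text
off,rot,off-in-target-axes [ 0.  -0.2  0.1] [ 0.0022 -0.0005  0.0001] [ 0.  -0.2  0.1]
t 6.0 pos [0.6077 0.002  0.1451] [ 3.1394e+00 -5.0000e-04  1.4410e-01] F [-0.3 -0.3  1.4] op 0.029
```

>>> apply_moves(motion=[{"offset": [0,0,-3],"rotation": [0,0,0]},{"offset": [0,0,-3],"rotation": [0,0,0]},{"offset": [0,0,-3],"rotation": [0,0,0]}])

```text
time: 6.25
tool_pos: [0.6069, 0.002, 0.1533]
tool_rot: [3.14, 0.002, 0.144]
contact_force: [-0.7, 0.3, -1.6]
opening: 0.0289
```

```bash
python3 settle.py;python3 go.py .6077 .0020 .175 .144
```

```text
off,rot,off-in-target-axes [  0.5   0.1 -21.4] [0.0019 0.0011 0.    ] [  0.5   0.  -21.4]
t 6.4 pos [0.6072 0.002  0.1536] [3.1397e+00 1.1000e-03 1.4400e-01] F [-0.1  0.8 -1.7] op 0.029
```

Free: the force is −1.7 N, about the cover's weight. Lifting on.

>>> apply_moves(motion=[{"offset": [0.3,0,-5],"rotation": [0,0,0]},{"offset": [0.3,0,-6],"rotation": [0,0,0]},{"offset": [0,0,-8],"rotation": [0,0,0]},{"offset": [0,0,-12],"rotation": [0,0,0]},{"offset": [0,0,-16],"rotation": [0,0,0]},{"offset": [0,0,-16],"rotation": [0,0,0]},{"offset": [0,0,-12],"rotation": [0,0,0]}])

```text
time: 6.98
tool_pos: [0.6066, 0.0023, 0.2315]
tool_rot: [3.141, 0.007, 0.144]
contact_force: [0.4, 0.1, -0.9]
opening: 0.0287
```

```bash
python3 settle.py;python3 go.py .5283 -.302 .22 -.209;  python3 -c "
from h import *
crop(read_camera('scene'),'e2',170,130,130,130,4)"
```

```text
off,rot,off-in-target-axes [-121.3  289.9   11.8] [0.0017 0.0056 0.353 ] [-13.7 314.   10.9]
t 7.1333 pos [0.6068 0.0023 0.2309] [3.1409 0.0058 0.144 ] F [-0.6 -0.4 -1.9] op 0.0287
```

View pics/e2.png

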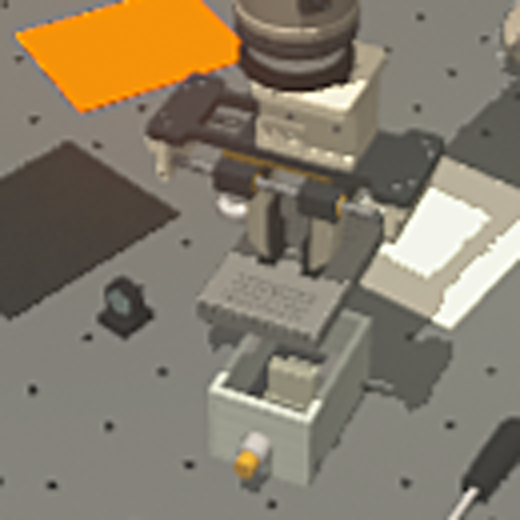

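The cover hangs level between the fingers and the filter's rib shows in the open housing (crop pixel about (293,380)). Carrying it to the mat.

>>> apply_moves(motion=[{"offset": [-6,14,0],"rotation": [0.001,0.005,0.04]},{"offset": [-9,25,0],"rotation": [0,0,0.06]},{"offset": [-8,30,0],"rotation": [0,0,0.06]},{"offset": [-6,32,0],"rotation": [0,0,0.06]},{"offset": [-4,32,0],"rotation": [0,0,0.06]},{"offset": [-2,32,0],"rotation": [0,0,0.04]},{"offset": [-1,32,0],"rotation": [0,0,0.02]},{"offset": [-1,32,0],"rotation": [0,0,0]},{"offset": [-1,28,0],"rotation": [0,0,0]},{"offset": [0,20,0],"rotation": [0,0,0]},{"offset": [0,10,0],"rotation": [0,0,0]}])

```text
time: 8.1
tool_pos: [0.5341, -0.2888, 0.2147]
tool_rot: [-3.136, 0.026, -0.206]
contact_force: [0.6, 0.3, -0.7]
opening: 0.0289
```

```bash
python3 settle.py;python3 go.py .5283 -.302 .12 -.209
```

```text
off,rot,off-in-target-axes [-0.9 17.3 95. ] [-0.0069  0.0259  0.0038] [-3.3 16.7 95.1]
t 8.25 pos [ 0.535  -0.2864  0.2151] [-3.1346  0.0259 -0.2051] F [-0.9  1.2 -0.9] op 0.029
```

>>> apply_moves(motion=[{"offset": [-1.5,8,5],"rotation": [-0.007,0.026,0.004]},{"offset": [-1.5,6,15],"rotation": [0,0,0]},{"offset": [0,3,22],"rotation": [0,0,0]},{"offset": [0,0,22],"rotation": [0,0,0]},{"offset": [0,0,18],"rotation": [0,0,0]},{"offset": [0,0,10],"rotation": [0,0,0]}])

```text
time: 8.75
tool_pos: [0.5333, -0.293, 0.1226]
tool_rot: [-3.141, -0.007, -0.2]
contact_force: [0.3, 0.9, -1.5]
opening: 0.0288
```

```bash
python3 settle.py;python3 go.py .5283 -.302 .093 -.209
```

```text
off,rot,off-in-target-axes [-3.9  8.9 31.2] [-0.0002 -0.0083  0.0091] [-3.6  8.9 31.3]
t 8.9 pos [ 0.5336 -0.294   0.1243] [-3.1415 -0.0083 -0.1999] F [ 0.5  0.7 -1.6] op 0.0287
```

>>> apply_moves(motion=[{"offset": [-3.6,5,4],"rotation": [0,-0.008,0.009]},{"offset": [0,4,8],"rotation": [0,0,0]},{"offset": [0,0,7],"rotation": [0,0,0]},{"offset": [0,0,4],"rotation": [0,0,0]}])

```text
time: 9.23
tool_pos: [0.5307, -0.3035, 0.1047]
tool_rot: [3.138, -0.008, -0.208]
contact_force: [0.1, -0.2, -1.6]
opening: 0.029
```

```bash
python3 settle.py;python3 go.py .5283 -.302 .092 -.209
```

```text
off,rot,off-in-target-axes [-2.6 -0.7 12.8] [ 0.0033 -0.0073  0.0009] [-2.5 -0.7 12.8]
t 9.3833 pos [ 0.5306 -0.3032  0.1048] [ 3.1382 -0.0073 -0.2081] F [-0.5 -0.2 -0.8] op 0.0291
```

>>> apply_moves(motion=[{"offset": [-2.5,-0.7,4],"rotation": [0.003,-0.007,0.001]},{"offset": [0,0,4],"rotation": [0,0,0]},{"offset": [0,0,2],"rotation": [0,0,0]}])

```text
time: 9.63
tool_pos: [0.5286, -0.3023, 0.0951]
tool_rot: [3.141, -0.002, -0.209]
contact_force: [0.4, -0.1, -1.6]
opening: 0.0285
```

```bash
python3 settle.py;python3 go.py .5283 -.302 .092 -.209
```

```text
off,rot,off-in-target-axes [-0.3 -0.2  3.3] [ 0.0008 -0.0014 -0.0003] [-0.3 -0.2  3.3]
t 9.7833 pos [ 0.5286 -0.3023  0.0953] [ 3.1408e+00 -1.4000e-03 -2.0930e-01] F [-0.5 -0.  -1. ] op 0.0288
```

>>> apply_moves(motion=[{"offset": [0,0,1.5],"rotation": [0,0,0]},{"offset": [0,0,1.5],"rotation": [0,0,0]},{"offset": [0,0,0.8],"rotation": [0,0,0]}])

```text
time: 10.03
tool_pos: [0.529, -0.3024, 0.0921]
tool_rot: [3.14, -0.003, -0.209]
contact_force: [-2.6, 1.8, 7.8]
opening: 0.029
```

```bash
python3 settle.py;python3 go.py .5283 -.302 .092 -.209
```

```text
off,rot,off-in-target-axes [-0.8 -0.3  0.1] [ 0.0014 -0.0027 -0.0001] [-0.8 -0.3  0.1]
t 10.1833 pos [ 0.529  -0.3025  0.0921] [ 3.1402e+00 -2.7000e-03 -2.0910e-01] F [-0.4 -0.3  1. ] op 0.0291
```

The cover stands on the mat (contact felt). Now I release it.

>>> apply_moves(motion=[{"offset": [0,0,0],"rotation": [0,0,0]},{"offset": [0,0,0],"rotation": [0,0,0]},{"offset": [0,0,0],"rotation": [0,0,0]},{"offset": [0,0,0],"rotation": [0,0,0]},{"offset": [0,0,0],"rotation": [0,0,0]},{"offset": [0,0,0],"rotation": [0,0,0]}], grip=0.25)

```text
time: 10.68
tool_pos: [0.5293, -0.3027, 0.0921]
tool_rot: [3.14, -0.004, -0.209]
contact_force: [0.5, -0.7, -0.0]
opening: 0.0645
```

```bash
python3 settle.py;python3 go.py .5283 -.302 .22 -.209
```

```text
off,rot,off-in-target-axes [  -0.6   -0.2 -127.9] [ 0.0018 -0.0037 -0.0002] [  -1.1   -0.5 -127.9]
t 10.8333 pos [ 0.5293 -0.3027  0.0921] [ 3.1398 -0.0037 -0.2092] F [ 0.7 -1.2  0.7] op 0.0688
```

>>> apply_moves(motion=[{"offset": [0,0,-8],"rotation": [0,0,0]},{"offset": [0,0,-16],"rotation": [0,0,0]},{"offset": [0,0,-25],"rotation": [0,0,0]},{"offset": [0,0,-30],"rotation": [0,0,0]},{"offset": [0,0,-30],"rotation": [0,0,0]},{"offset": [0,0,-25],"rotation": [0,0,0]}])

```text
time: 11.33
tool_pos: [0.5264, -0.3006, 0.2268]
tool_rot: [-3.137, 0.009, -0.209]
contact_force: [0.7, -0.3, 0.2]
opening: 0.0689
```

```bash
python3 - <<'E'
from h import *
print(observe()['qpos'].round(3))
for c in('top','scene'):
    p=snap(c,c+'1')
    for q in('filter','rib_top','cover','tab_grip','housing'): print(c,q,[(np.round(d['location'],4),round(d['score'],2)) for d in tip_of(q,p)][:3])
    crop(p,'f'+c,*((215,135) if c=='top' else (205,190)),75,75,8,[proj(p,rect(.6077,.0022,.144,.12,.08,.07))])
cv2.imwrite('pics/f.png',cv2.resize(np.hstack([cv2.imread('pics/ftop.png'),cv2.imread('pics/fscene.png')]),(800,400)))
E
python3 go.py .6077 .0022 .2 1.715;python3 go.py .6077 .0022 .2 -1.427
```

```text
[-0.645  0.549  1.377 -0.     1.226  1.135]
top filter [(array([ 0.6067, -0.0026,  0.0078]), 0.7)]
top rib_top [(array([0.607 , 0.0027, 0.0568]), 0.64)]
top cover [(array([ 0.5283, -0.3009,  0.0037]), 0.67)]
top tab_grip [(array([ 0.529 , -0.3003,  0.042 ]), 0.49)]
top housing [(array([ 0.6075, -0.0009,  0.0026]), 0.83)]
scene filter [(array([ 6.094e-01, -1.000e-04,  9.000e-03]), 0.54), (array([ 0.5303, -0.3033,  0.0348]), 0.37)]
scene rib_top [(array([0.6081, 0.0025, 0.055 ]), 0.73)]
scene cover [(array([ 0.533 , -0.2987,  0.0038]), 0.56)]
scene tab_grip [(array([ 0.5308, -0.2995,  0.0378]), 0.82)]
scene housing [(array([0.6124, 0.0026, 0.0024]), 0.84)]
off,rot,off-in-target-axes [  17.1 -312.9   24.9] [-0.0147  0.0027 -1.9243] [287.9 124.1  23.4]
t 11.9333 pos [ 0.5262 -0.3005  0.2234] [-3.1363  0.0116 -0.2093] F [-0.6  0.  -0.6] op 0.0691
off,rot,off-in-target-axes [  17.1 -312.9   24.9] [0.0024 0.0134 1.2176] [-287.9 -124.    23.4]
t 11.9333 pos [ 0.5262 -0.3005  0.2234] [-3.1363  0.0116 -0.2093] F [-0.6  0.  -0.6] op 0.0691
```

View pics/f.png

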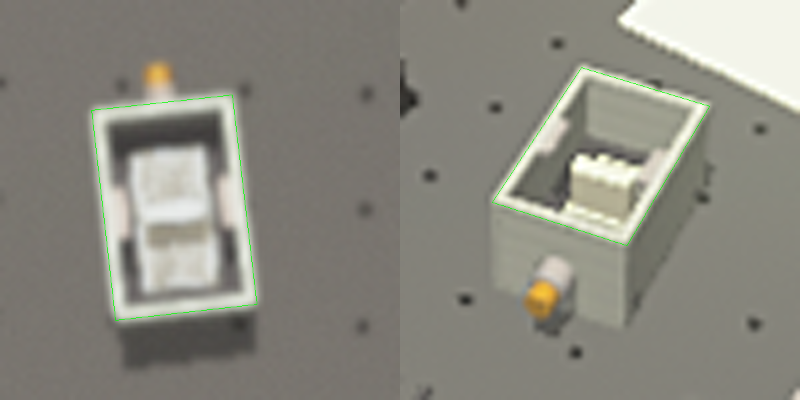

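View pics/scene1.png

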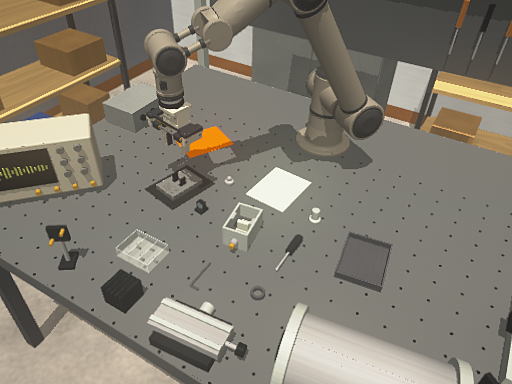

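The cover sits upright, centred on the black mat (180,183). In the scene crop, the housing outline fits and the rib shows in the middle. Next I plan the swing to it.

```bash
python3 - <<'E'
from h import *
v=np.array([81.5,302.7])/12
for k in range(12):
    w=-.209+.12*k; print(k,round(v@[np.cos(w),np.sin(w)]),round(v@[np.sin(w),-np.cos(w)]))
# rib rects for check
p=read_camera('top');q=read_camera('scene')
for P,n,o in((p,'g1',(230,155)),(q,'g2',(220,200))):
    crop(P,n,*o,40,40,15,[proj(P,rect(.608,.0025,.144,.012,.036,.055)),proj(P,rect(.608,.0025,.144,.08,.042,.024))])
cv2.imwrite('pics/g.png',cv2.resize(np.hstack([cv2.imread('pics/g1.png'),cv2.imread('pics/g2.png')]),(800,400)))
E
```

```text
0 1 -26
1 5 -26
2 8 -25
3 11 -24
4 13 -22
5 16 -21
6 18 -19
7 20 -16
8 22 -14
9 24 -11
10 25 -8
11 26 -5
```

View pics/g.png

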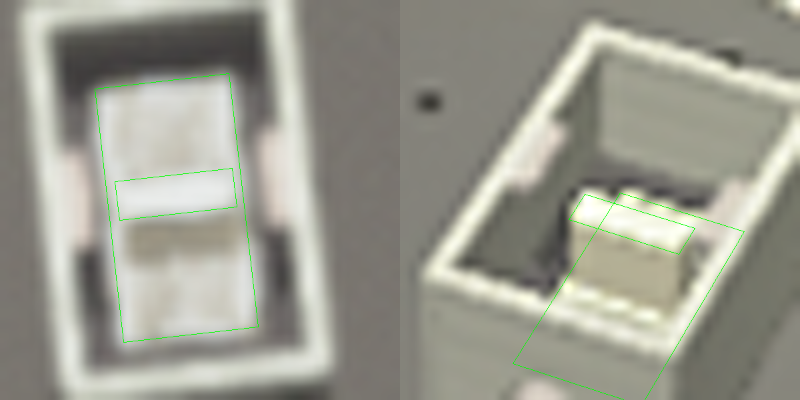

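The rib-top overlay sits on the rib in both pictures, within about 1 mm.

>>> apply_moves(motion=[{"offset": [1,-26,0],"rotation": [0,0.012,-0.12]},{"offset": [5,-26,0],"rotation": [0,0,-0.12]},{"offset": [8,-25,0],"rotation": [0,0,-0.12]},{"offset": [11,-24,0],"rotation": [0,0,-0.12]},{"offset": [13,-22,0],"rotation": [0,0,-0.12]},{"offset": [16,-21,0],"rotation": [0,0,-0.12]},{"offset": [18,-19,0],"rotation": [0,0,-0.12]},{"offset": [20,-16,0],"rotation": [0,0,-0.12]},{"offset": [22,-14,0],"rotation": [0,0,-0.12]},{"offset": [24,-11,0],"rotation": [0,0,-0.12]},{"offset": [25,-8,0],"rotation": [0,0,-0.12]},{"offset": [20,-4,0],"rotation": [0,0,-0.12]}], grip=0.55)

```text
time: 13.03
tool_pos: [0.6026, 0.0061, 0.2239]
tool_rot: [3.14, -0.005, 1.281]
contact_force: [0.1, -0.3, -0.0]
opening: 0.0414
```

```bash
python3 settle.py;python3 go.py .6075 .002 .18 1.715
```

```text
off,rot,off-in-target-axes [-2.   5.8 43.8] [ 0.0019 -0.0037 -0.4397] [-4.1  4.5 43.8]
t 13.1833 pos [0.6024 0.0054 0.2238] [ 3.1405 -0.004   1.2753] F [ 1.3 -0.8 -0.2] op 0.0413
```

>>> apply_moves(motion=[{"offset": [-2,5,5],"rotation": [0,0,-0.11]},{"offset": [0,0,10],"rotation": [0,0,-0.11]},{"offset": [0,0,12],"rotation": [0,0,-0.11]},{"offset": [0,0,10],"rotation": [0,0,-0.1]},{"offset": [0,0,5],"rotation": [0,0,-0.01]}])

```text
time: 13.6
tool_pos: [0.6072, -0.0033, 0.182]
tool_rot: [3.136, 0.0, 1.719]
contact_force: [0.2, 0.1, 0.4]
opening: 0.0415
```

```bash
python3 settle.py;python3 go.py .6075 .002 .14 1.715
```

```text
off,rot,off-in-target-axes [ 4.8  0.3 43. ] [ 0.0068  0.0001 -0.0014] [ 4.8  0.6 43. ]
t 13.75 pos [ 0.6076 -0.0028  0.183 ] [3.1348e+00 1.0000e-04 1.7136e+00] F [ 0.8  0.  -0.2] op 0.0416
```

>>> apply_moves(motion=[{"offset": [4.8,0.5,5],"rotation": [0.007,0,0]},{"offset": [0,0,14],"rotation": [0,0,0]},{"offset": [0,0,14],"rotation": [0,0,0]},{"offset": [0,0,7],"rotation": [0,0,0]}])

```text
time: 14.08
tool_pos: [0.6099, 0.0015, 0.1462]
tool_rot: [3.134, 0.002, 1.701]
contact_force: [-0.6, -0.2, 0.0]
opening: 0.0414
```

```bash
python3 settle.py;python3 go.py .6075 .002 .098 1.715
```

```text
off,rot,off-in-target-axes [ 1.  -2.8 48.9] [ 0.0077  0.0026 -0.0122] [ 0.9 -2.4 48.9]
t 14.2333 pos [0.61   0.0014 0.1469] [3.1338e+00 2.5000e-03 1.7028e+00] F [ 0.2 -0.6  0.4] op 0.0413
```

>>> apply_moves(motion=[{"offset": [0.9,-2.4,2],"rotation": [0.008,0.003,-0.012]},{"offset": [0,0,6],"rotation": [0,0,0]},{"offset": [0,0,8],"rotation": [0,0,0]},{"offset": [0,0,8],"rotation": [0,0,0]},{"offset": [0,0,4],"rotation": [0,0,0]}])

```text
time: 14.65
tool_pos: [0.6092, 0.0021, 0.1205]
tool_rot: [3.136, 0.001, 1.715]
contact_force: [-0.5, -0.3, -0.1]
opening: 0.0414
```

```bash
python3 settle.py;python3 go.py .6075 .002 .098 1.715; python3 -c "
from h import *
crop(read_camera('scene'),'e3',190,150,100,100,6)"
```

```text
off,rot,off-in-target-axes [ 0.2 -1.9 23. ] [ 0.0052  0.001  -0.0001] [ 0.2 -1.8 23. ]
t 14.8 pos [0.6093 0.0021 0.121 ] [3.1364e+00 1.0000e-03 1.7149e+00] F [-0.4 -1.  -0.1] op 0.0411
```

View pics/e3.png

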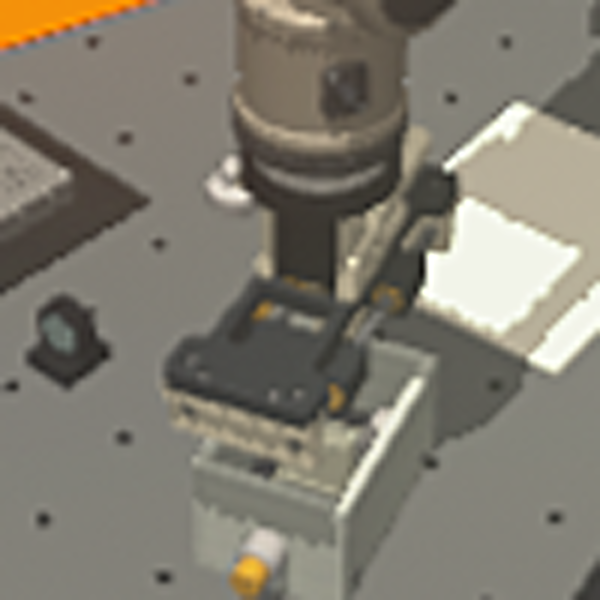

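The fingers enter the open housing around the rib; the gripper's body is clear of the rim.

>>> apply_moves(motion=[{"offset": [0.2,-1.8,4],"rotation": [0.005,0.001,0]},{"offset": [0,0,6],"rotation": [0,0,0]},{"offset": [0,0,6],"rotation": [0,0,0]},{"offset": [0,0,3],"rotation": [0,0,0]}])

```text
time: 15.18
tool_pos: [0.6085, 0.0018, 0.1025]
tool_rot: [3.138, 0.001, 1.715]
contact_force: [-0.5, -0.1, 0.5]
opening: 0.0409
```

```bash
python3 settle.py;python3 go.py .6075 .002 .098 1.715
```

```text
off,rot,off-in-target-axes [ 0.3 -1.1  4.9] [ 0.0038  0.001  -0.0002] [ 0.3 -1.1  4.9]
t 15.3333 pos [0.6086 0.0018 0.1029] [3.1378e+00 1.0000e-03 1.7148e+00] F [-0.5  0.3  0.7] op 0.0411
```

>>> apply_moves(motion=[{"offset": [0.3,-1,3],"rotation": [0.004,0.001,0]},{"offset": [0,0,2],"rotation": [0,0,0]},{"offset": [0,0,0],"rotation": [0,0,0]},{"offset": [0,0,0],"rotation": [0,0,0]},{"offset": [0,0,0],"rotation": [0,0,0]},{"offset": [0,0,0],"rotation": [0,0,0]},{"offset": [0,0,0],"rotation": [0,0,0]},{"offset": [0,0,0],"rotation": [0,0,0]}], grip=1, grip_force=12)

```text
time: 16.0
tool_pos: [0.6079, 0.002, 0.098]
tool_rot: [3.141, 0.0, 1.715]
contact_force: [-0.0, -0.4, -1.1]
opening: 0.0116
```

```bash
python3 settle.py;python3 go.py .6075 .002 .16 1.715
```

```text
off,rot,off-in-target-axes [  0.1  -0.4 -62. ] [ 0.0006  0.0002 -0.0002] [  0.1  -0.4 -62. ]
t 16.15 pos [0.6079 0.002  0.098 ] [3.1410e+00 2.0000e-04 1.7148e+00] F [ 0.8 -0.1 -1.3] op 0.0122
```

>>> apply_moves(motion=[{"offset": [0,0,-4],"rotation": [0,0,0]},{"offset": [0,0,-6],"rotation": [0,0,0]},{"offset": [0,0,-8],"rotation": [0,0,0]},{"offset": [0,0,-10],"rotation": [0,0,0]},{"offset": [0,0,-10],"rotation": [0,0,0]},{"offset": [0,0,-8],"rotation": [0,0,0]},{"offset": [0,0,-4],"rotation": [0,0,0]}], grip_force=18)

```text
time: 16.73
tool_pos: [0.6076, 0.002, 0.1531]
tool_rot: [-3.141, 0.0, 1.715]
contact_force: [-0.2, -0.1, -1.3]
opening: 0.012
```

```bash
python3 settle.py;python3 go.py .6075 .002 .21 1.715
```

```text
off,rot,off-in-target-axes [ -0.1   0.1 -58.3] [-0.0011 -0.0003 -0.0002] [ -0.1   0.2 -58.3]
t 16.8833 pos [0.6073 0.0021 0.1517] [-3.1405e+00 -3.0000e-04  1.7148e+00] F [-0.3  0.  -1.7] op 0.012
```

>>> apply_moves(motion=[{"offset": [0,0,-6],"rotation": [0,0,0]},{"offset": [0,0,-12],"rotation": [0,0,0]},{"offset": [0,0,-16],"rotation": [0,0,0]},{"offset": [0,0,-14],"rotation": [0,0,0]},{"offset": [0,0,-6],"rotation": [0,0,0]}])

```text
time: 17.3
tool_pos: [0.6051, 0.0022, 0.2039]
tool_rot: [-3.13, -0.003, 1.715]
contact_force: [0.7, -1.1, -0.9]
opening: 0.0122
```

```bash
python3 settle.py;python3 go.py .512 .3535 .205 1.715; python3 -c "
from h import *
crop(read_camera('scene'),'e4',190,150,100,100,6)"
```

```text
off,rot,off-in-target-axes [360.9 -41.4  -0.9] [-0.0125 -0.0034 -0.0003] [360.9 -41.2  -2.6]
t 17.45 pos [0.6047 0.0023 0.2024] [-3.129  -0.0034  1.7147] F [-0.7  0.3 -0.8] op 0.012
```

View pics/e4.png

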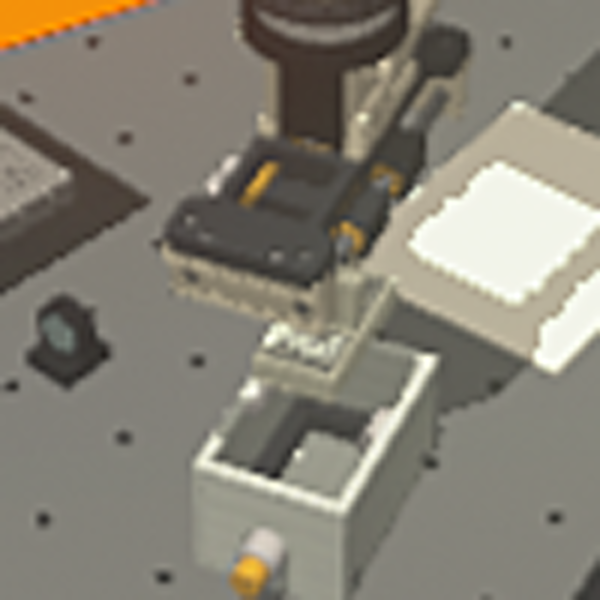

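The filter hangs clear of the empty housing. Moving to the tray.

>>> apply_moves(motion=[{"offset": [14,-2,0],"rotation": [-0.012,-0.003,0]},{"offset": [25,-3,0],"rotation": [0,0,0]},{"offset": [34,-4,0],"rotation": [0,0,0]},{"offset": [36,-4,0],"rotation": [0,0,0]},{"offset": [36,-4,0],"rotation": [0,0,0]},{"offset": [36,-4,0],"rotation": [0,0,0]},{"offset": [36,-4,0],"rotation": [0,0,0]},{"offset": [36,-4,0],"rotation": [0,0,0]},{"offset": [34,-4,0],"rotation": [0,0,0]},{"offset": [28,-3,0],"rotation": [0,0,0]},{"offset": [18,-2,0],"rotation": [0,0,0]},{"offset": [8,-1,0],"rotation": [0,0,0]}])

```text
time: 18.5
tool_pos: [0.5029, 0.3529, 0.1892]
tool_rot: [-3.124, -0.001, 1.709]
contact_force: [-0.3, -0.4, -1.3]
opening: 0.0117
```

```bash
python3 settle.py;python3 go.py .512 .3535 .14 1.715
```

```text
off,rot,off-in-target-axes [ 2.3  8.8 49.3] [-0.017  -0.0002 -0.0071] [ 2.3  8.  49.5]
t 18.65 pos [0.5044 0.3501 0.1895] [-3.1245e+00 -1.0000e-04  1.7079e+00] F [ 0.5 -1.  -1.6] op 0.012
```

>>> apply_moves(motion=[{"offset": [2,8,5],"rotation": [-0.017,0,-0.007]},{"offset": [0,0,14],"rotation": [0,0,0]},{"offset": [0,0,16],"rotation": [0,0,0]},{"offset": [0,0,10],"rotation": [0,0,0]}])

```text
time: 18.98
tool_pos: [0.5171, 0.3492, 0.1446]
tool_rot: [3.132, -0.001, 1.711]
contact_force: [-0.6, -0.1, -1.3]
opening: 0.0118
```

```bash
python3 settle.py;python3 go.py .512 .3535 .097 1.715
```

```text
off,rot,off-in-target-axes [ 4.5 -4.4 48.2] [ 0.0081 -0.0005 -0.0043] [ 4.6 -4.  48.2]
t 19.1333 pos [0.5166 0.3495 0.1452] [ 3.1335e+00 -5.0000e-04  1.7107e+00] F [-0.1  0.2 -0.5] op 0.0118
```

>>> apply_moves(motion=[{"offset": [4,-4,4],"rotation": [0.008,0,-0.004]},{"offset": [0,0,9],"rotation": [0,0,0]},{"offset": [0,0,10],"rotation": [0,0,0]},{"offset": [0,0,8],"rotation": [0,0,0]},{"offset": [0,0,4],"rotation": [0,0,0]}])

```text
time: 19.55
tool_pos: [0.5141, 0.3533, 0.1108]
tool_rot: [3.135, -0.003, 1.714]
contact_force: [0.7, 0.2, -1.1]
opening: 0.0117
```

```bash
python3 settle.py;python3 go.py .512 .3535 .094 1.715; python3 -c "
from h import *
crop(read_camera('scene'),'e5',310,190,100,100,6)"
```

```text
off,rot,off-in-target-axes [ 0.4 -2.3 17.5] [ 0.0063 -0.0028 -0.0012] [ 0.4 -2.2 17.5]
t 19.7 pos [0.5142 0.3534 0.1115] [ 3.1353e+00 -2.8000e-03  1.7138e+00] F [-0.   0.6 -1.4] op 0.0119
```

View pics/e5.png

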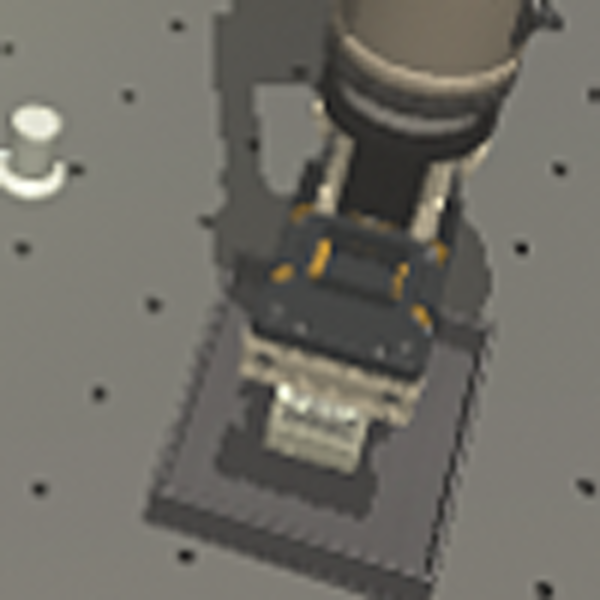

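The cartridge hangs over the middle of the tray. Lowering it.

>>> apply_moves(motion=[{"offset": [0.4,-2.2,4],"rotation": [0.006,-0.003,-0.001]},{"offset": [0,0,5],"rotation": [0,0,0]},{"offset": [0,0,3],"rotation": [0,0,0]}])

```text
time: 20.0
tool_pos: [0.513, 0.3542, 0.1011]
tool_rot: [3.137, -0.001, 1.715]
contact_force: [0.0, -0.1, -1.7]
opening: 0.0116
```

```bash
python3 settle.py;python3 go.py .512 .3535 .094 1.715
```

```text
off,rot,off-in-target-axes [-0.5 -1.   7. ] [ 0.0035 -0.0008 -0.0001] [-0.5 -1.   7. ]
t 20.15 pos [0.5129 0.3541 0.101 ] [ 3.1381e+00 -8.0000e-04  1.7149e+00] F [-0.4 -0.2 -1.4] op 0.012
```

>>> apply_moves(motion=[{"offset": [0,-1,2.5],"rotation": [0.0035,-0.001,0]},{"offset": [0,0,2],"rotation": [0,0,0]},{"offset": [0,0,1],"rotation": [0,0,0]}])

```text
time: 20.4
tool_pos: [0.5122, 0.3541, 0.0957]
tool_rot: [3.141, -0.0, 1.715]
contact_force: [-0.1, -0.2, -1.0]
opening: 0.012
```

```bash
python3 settle.py;python3 go.py .512 .3535 .094 1.715
```

```text
off,rot,off-in-target-axes [-0.6 -0.3  1.8] [ 0.0008 -0.0001 -0.0001] [-0.6 -0.3  1.8]
t 20.55 pos [0.5122 0.3541 0.0958] [ 3.1408e+00 -1.0000e-04  1.7149e+00] F [-0.2  1.  -1.7] op 0.0121
```

>>> apply_moves(motion=[{"offset": [0,0,1.2],"rotation": [0,0,0]},{"offset": [0,0,1],"rotation": [0,0,0]},{"offset": [0,0,0.5],"rotation": [0,0,0]}])

```text
time: 20.8
tool_pos: [0.5124, 0.3542, 0.094]
tool_rot: [3.14, -0.0, 1.715]
contact_force: [-3.0, -1.5, 7.0]
opening: 0.0116
```

```bash
python3 settle.py;python3 go.py .512 .3535 .094 1.715
```

```text
off,rot,off-in-target-axes [-0.6 -0.5 -0. ] [ 0.0017 -0.0005 -0.0001] [-0.6 -0.5 -0. ]
t 20.95 pos [0.5124 0.3542 0.094 ] [ 3.1398e+00 -5.0000e-04  1.7149e+00] F [-2.4 -0.2  4.2] op 0.0119
```

Contact with the tray floor. Releasing, then backing straight up.

>>> apply_moves(motion=[{"offset": [0,0,0],"rotation": [0,0,0]},{"offset": [0,0,0],"rotation": [0,0,0]},{"offset": [0,0,0],"rotation": [0,0,0]},{"offset": [0,0,0],"rotation": [0,0,0]},{"offset": [0,0,0],"rotation": [0,0,0]}], grip=0.55)

```text
time: 21.37
tool_pos: [0.513, 0.3545, 0.0937]
tool_rot: [3.138, -0.001, 1.715]
contact_force: [-0.2, 0.0, 0.5]
opening: 0.0392
```

```bash
python3 settle.py;python3 go.py .512 .3535 .094 1.715
```

```text
off,rot,off-in-target-axes [-0.8 -1.  -0.2] [ 0.0033 -0.0011 -0.0002] [-0.8 -1.  -0.2]
t 21.5167 pos [0.5129 0.3544 0.0938] [ 3.1383e+00 -1.1000e-03  1.7148e+00] F [0.8 0.  0.9] op 0.0409
```

>>> apply_moves(motion=[{"offset": [0,0,-6],"rotation": [0,0,0]},{"offset": [0,0,-12],"rotation": [0,0,0]},{"offset": [0,0,-20],"rotation": [0,0,0]},{"offset": [0,0,-25],"rotation": [0,0,0]},{"offset": [0,0,-25],"rotation": [0,0,0]},{"offset": [0,0,-25],"rotation": [0,0,0]},{"offset": [0,0,-15],"rotation": [0,0,0]}])

```text
time: 22.1
tool_pos: [0.5109, 0.3534, 0.2277]
tool_rot: [-3.138, 0.001, 1.715]
contact_force: [0.2, -0.0, 0.8]
opening: 0.0414
```

```bash
python3 - <<'E'
from h import *
for c in('top','scene'):
    p=snap(c,c+'2')
    for q in('filter','rib_top','cover','tab_grip'): print(c,q,[(np.round(d['location'],4),round(d['score'],2)) for d in tip_of(q,p)][:3])
E
python3 go.py .512 .3535 .094 1.715
```

```text
top filter [(array([0.5131, 0.3517, 0.0012]), 0.88)]
top rib_top [(array([0.5112, 0.3569, 0.0536]), 0.97)]
top cover [(array([ 0.5334, -0.2992,  0.0052]), 0.63)]
top tab_grip [(array([ 0.527 , -0.3017,  0.0374]), 0.59), (array([0.6069, 0.1605, 0.0025]), 0.17)]
scene filter [(array([ 0.5339, -0.2983,  0.004 ]), 0.64), (array([0.5111, 0.3513, 0.0031]), 0.62)]
scene rib_top [(array([0.5133, 0.3577, 0.0522]), 0.8)]
scene cover [(array([ 0.5289, -0.3008,  0.0065]), 0.77)]
scene tab_grip [(array([ 0.5321, -0.3027,  0.0363]), 0.97)]
off,rot,off-in-target-axes [  0.8   3.3 128.4] [-0.0098  0.0036 -0.0003] [  0.3   2.  128.4]
t 22.6 pos [0.5101 0.3529 0.2224] [-3.1318  0.0036  1.7147] F [ 0.2  0.3 -0.3] op 0.0408
```

View pics/scene2.png

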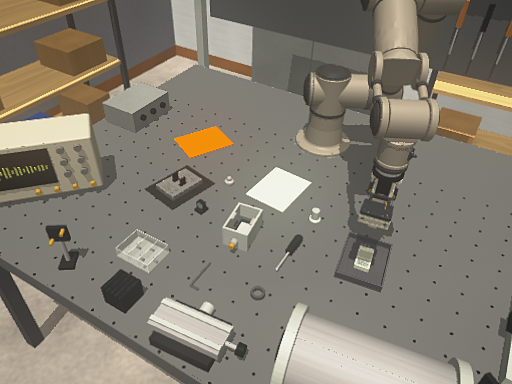

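View pics/top2.png

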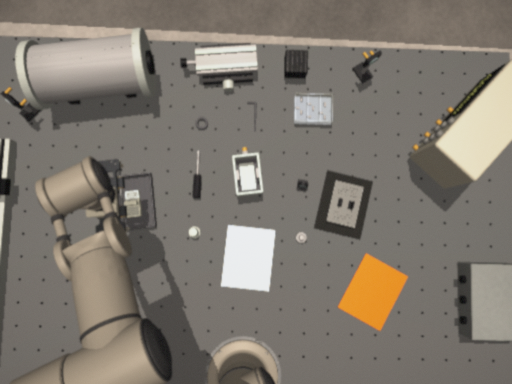

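The cover is centred on the black mat (top picture (345,205)), the cartridge stands in the tray ((132,205)), the housing is empty, and the bystanders are where they were. Handing in.

```bash
python3 -c "
from cell import *
print(hand_in())"
```

```text
the job is handed in; nothing more can be done
None
```

The job is done and handed in at about 22.6 s of the 72 s allowed. I squeezed the tabs fully, lifted the cover straight up, and set it down right way up in the middle of the black mat. Then I lifted the cartridge out by its rib and set it upright in the steel tray.

**Forces:** The cover came off without forcing the clips, as I felt only about its own weight while lifting. The highest force I read was about 8 N, at the two set-downs.

**Last checks:**
- **Cover:** The networks put it at about (0.531, -0.300), within about 5 mm of the mat's centre at (0.528, -0.302).
- **Cartridge:** They put it at about (0.512, 0.352), within about 3 mm of the tray's centre at (0.512, 0.354).
- **Rest of the scene:** In both pictures the housing is empty, the bystanders look unmoved by eye, and the gripper is open and clear.
- **Disagreement:** In the last scene picture, the filter search also reported the cover on the mat as the filter, with a score of 0.64 against 0.62 for the real one. I put this down to a mix-up, because both pictures show the cartridge in the tray.

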